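Level the gluing shelf and hold the spirit level down on it

TASK

The small walnut gluing shelf has sunk at one end: stand the spirit level upright and lengthwise on the middle of the bare part of the shelf and let go of it, then turn the winged levelling foot until the bubble rests centred between the two black lines. Then let go of the foot, press the level straight down onto the shelf from above with about 10 newtons, and finish while still pressing, with the bubble still centred; leave everything else on the bench where it is.

Things in the scene. Friction and masses are not known exactly. Their poses are not given: they have to be found in the camera images.
- level_mid (a point): Centre (half-way up) of the spirit level: aluminium bar 180 mm long (y axis), 28 mm wide (x), 36 mm tall (z), about 0.28 kg, solid sides, black end caps. It starts upright on the bench, apart from the shelf. The middle 88 mm of its top is the vial; the top from 46 to 86 mm out on either side of the centre is plain metal to press on.
- bubble (a joint): Position (m) of the white bubble (18 mm long) along the level's y axis from the middle of the greenish vial, up to 0.034 either way; 0 is centred between the two black lines, 13.5 mm either side of the middle. It drifts to the higher end, settles in about 1.5 s and moves 1 mm per mrad of tilt.
- shelf_mid (a point): Point on the board's top where the level's centre belongs, in the middle of the bare part. y axis along the board, x across, z its normal. The board reaches 120 mm from here towards +y and 240 mm towards -y; the levelling foot stands 205 mm away towards -y, the pivot 105 mm away towards +y.
- stand: The gluing shelf: a fixed stand, origin on the bench under its middle, carrying a walnut board 360 x 100 x 18 mm whose top is about 63 mm above the bench. At its -y end the board rests on the levelling foot; at the start that end is low by 13 to 31 mrad. Pressing on the board does not turn the foot.
- foot_grip (a point): Grip point on the axis of the levelling foot, 28 mm above the board: a plain nickel wing (bar) 46 mm long (y axis), 16 mm wide (x axis), its top 14 mm above this point, its underside 23 mm below, on a flat steel collar 5 mm thick and 40 mm across.
- foot: The levelling foot, origin on its axis at the board's top. It turns stiffly (0.15 N m) about z and stays where left. Clockwise seen from above raises its end of the board: each radian lifts the wing about 7 mm, tilts the board 22 mrad and moves the bubble about 22 mm. It needs 0.6 to 1.4 rad clockwise.
- bradawl: Nickel bradawl lying on the bench, 145 mm long, handle 22 mm thick; origin under its middle. Bystander.
- key0: Silver metal L-shaped frame corner key lying flat, two 36 mm arms, 5 mm thick. Bystander.
- key1: A second, identical corner key. Bystander.
- key2: A third, identical corner key. Bystander.
- roller: Black rubber hand roller, 90 mm wide and 38 mm thick, with a wooden handle, 150 mm long in all, lying on the bench. Bystander.
- stretcher_bar: Walnut stretcher bar, 320 x 38 x 22 mm, lying on the bench behind the shelf. Bystander.

How it is judged:
By the outcome, as a careful person would: the job done as asked, in the order asked, and still so for the second after the job is handed in, while the arm keeps its last pose, push and grip.
It also fails if it takes over 64 s, if anything falls off the work surface, if the arm or the gripper's body presses on something with over 40 N, if the wrist force passes 120 N, or if a joint passes its speed limit or range.

ROBOT

A 7-joint arm with a two-finger parallel gripper is mounted at the origin on the work surface. World frame = base frame: x ahead of the robot, y to its left, z up, the work surface at z = 0. Lengths are in m, angles in rad, forces in N, time in s.
With the tool pointing down it reaches from about 0.425 to 1.025 m from the base axis. Payload 9.4 kg.
Tool frame: the origin (TCP) lies at the centre of the arm's flange, where the gripper is bolted on; the fingertips stand 186 mm ahead of it and the grasp point (between the pads) lies 167 mm ahead of it (manip.tips_ahead is the distance from the TCP to the fingertips, in m); z points along the fingers, y is the direction in which the jaws open and shut (so a half turn about z gives the same grasp; the last joint's range is limited). The gripper opens to 93 mm and grips with 3 to 60 N. Pads are 15 mm wide; open, the fingers measure 128 mm over their backs; the gripper's body (75 mm by 188 mm) begins 65 mm behind the grasp point.
Start: joints at [-1.351, 0.599, -0.003, 1.599, 0.002, 0.943, -0.08], TCP at [0.212, 0.693, 0.405] pointing down, gripper open.
Joint ranges: [-2.57, 2.57], [-0.35, 1.97], [-1.29, 1.29], [0.11, 2.56], [-1.05, 4.19], [0.11, 1.86], [-2.63, 2.63]. Speed limits (rad/s): [2.22, 2.22, 3.01, 3.01, 3.14, 3.14, 3.14].

INTERFACE

Orientations are given as [roll, pitch, yaw] about the fixed x, y, z axes, in that order (R = Rz(yaw) Ry(pitch) Rx(roll)).
In Python, from workcell import manip gives the robot as it stands.
- The arm moves only by the tool jog_arm, never from a script. Its argument "increments" is a list of rows, each a list of 3 entries, a list of its own where there are three numbers: the shift along the world's x, y, z in cm, then the turn, a rotation vector about the world's x, y, z in degrees, then the opening, from 0 (shut) to 1 (fully open). A call has 1 to 20 rows; each row shifts and turns the commanded pose from where the row before left it; what a row does not reach is not made up. A row lasts 1/10 s, in which the tool goes at most 50 mm and 8.59 degrees, less where a joint would pass 70% of its speed; a pose out of reach is approached as far as the arm can. A call with a gripper value outside its range is refused whole. The fingers move at their own pace and stop on an object; "newtons" is the grip in N (left out, the last holds). Time passes only in rows, so rows that do not move let the fingers close. It gives the time, the measured TCP pose, the force and the opening at its end, in the units of the state.
- manip.observe(): the state, without advancing time (a new reading comes with each control period).
- manip.capture(name): name is "scene" or "top" or "wrist"; returns a dict with "img" (400x640x3 uint8, red, green, blue), "K" (3x3 intrinsics, pixels), "dist_coeffs" ([k1, k2, p1, p2, k3] as OpenCV has them; the pictures are not rectified), "xyz" and "attitude" of the camera in the world. Camera axes: x right, y up, looking along -z (the intrinsics and any distortion apply to the point x, -y, -z); pixel columns grow to the right and rows downward; lengths in m; the calibration is good to about 2 mm. A picture is of the moment at which its call begins. There is no depth.
- manip.hand_in(): hands the job in, once; it reports no verdict.
The state is a dict: "t": time; "qpos": joint angles; "qvel": joint speeds; "tau": joint torques, N m; "position": TCP position; "eef_rot": TCP orientation; "force": force on the tool from outside, world axes, zero at the start; "torque": the same for the moment, N m; "gripper_width": opening from 0.0 (shut) to 1.0 (fully open).
Only numpy, scipy, OpenCV 4.12 (cv2) and the standard library are available. Lean on these libraries where they do the work, as an engineer would, in place of code of your own. Each camera call takes 0.05 s, during which the arm holds its last target.

## Working session

There is one attempt and no reset: what is moved stays moved. The work goes in short steps, Python scripts to look and compute and a tool call to move; the robot and the scene stay as the last step left them, time stands still between calls to the robot, and variables do not carry over. Pictures are saved under pics/ and viewed, and the job is handed in when it is done.

Besides the shell and the picture viewer there is one more tool, called in YAML: its name, and indented under it one key for each argument. jog_arm: Moves the arm, as the interface text tells. Its arguments: {"type":"object","properties":{"increments":{"type":"array"},"newtons":{"type":"number"}},"required":["increments"]}

```bash
mkdir -p pics; ls
cat > h.py <<'E'
import numpy as np, cv2
from workcell import manip
from scipy.spatial.transform import Rotation as R
import pickle
def snap(n,f):
    c=manip.capture(n); cv2.imwrite(f'pics/{f}.png',c['img'][:,:,::-1]); pickle.dump(c,open(f'pics/{f}.pkl','wb')); return c
def load(f): return pickle.load(open(f'pics/{f}.pkl','rb'))
def Rc(c):
    a=np.array(c['attitude'],float)
    return R.from_euler('xyz',a).as_matrix() if a.size==3 else (a if a.shape==(3,3) else R.from_quat(a).as_matrix())
def ray(c,u,v):
    p=cv2.undistortPoints(np.array([[[u,v]]],float),np.array(c['K'],float),np.array(c['dist_coeffs'],float))[0,0]
    return np.array(c['xyz'],float), Rc(c)@np.array([p[0],-p[1],-1.])
def at(c,u,v,z):
    o,d=ray(c,u,v); return o+d*(z-o[2])/d[2]
def proj(c,P):
    P=np.atleast_2d(P); q=(P-np.array(c['xyz']))@Rc(c); q=q*[1,-1,-1]
    return cv2.projectPoints(q,np.zeros(3),np.zeros(3),np.array(c['K'],float),np.array(c['dist_coeffs'],float))[0][:,0]
def crop(f,x0,y0,x1,y1,s,out):
    im=cv2.imread(f'pics/{f}.png')[y0:y1,x0:x1]; cv2.imwrite(f'pics/{out}.png',cv2.resize(im,None,fx=s,fy=s,interpolation=cv2.INTER_CUBIC))
E
python3 - <<'E'
from h import *
for n in ('scene','top','wrist'):
    c=snap(n,n+'0'); print(n,c['xyz'],c['attitude'],np.array(c['K']).tolist(),c['dist_coeffs'])
print(manip.observe())
E
```

```text
pics
scene [ 1.13358439 -0.70841822  0.90029839] [ 0.82839087 -0.00325726  0.68676425] [[404.3340643792341, 0.0, 317.6049789539341], [0.0, 404.3340643792341, 200.53551107962517], [0.0, 0.0, 1.0]] [-0.09850542  0.          0.          0.          0.        ]
top [ 0.44862217 -0.03539512  1.06568492] [ 0.11597082 -0.02400281 -1.54678327] [[410.9295989418415, 0.0, 320.392914887599], [0.0, 410.9295989418415, 197.5657841139418], [0.0, 0.0, 1.0]] [-0.0049098  0.         0.         0.         0.       ]
wrist [0.14140715 0.71423998 0.38416033] [-0.2658137   0.00142945  1.27371043] [[283.6450395534477, 0.0, 320.3349890177199], [0.0, 283.6450395534477, 195.66508056543023], [0.0, 0.0, 1.0]] [-0.02925143  0.          0.          0.          0.        ]
{'t': 0.15, 'qpos': array([-1.3506919 ,  0.5999508 , -0.00249875,  1.5999556 ,  0.0018041 ,
        0.94290081, -0.07980368]), 'qvel': array([ 1.80183316e-04, -2.11643698e-03, -2.03738384e-04, -4.65286063e-03,
        6.74120146e-04, -2.99375819e-05,  8.18358196e-05]), 'tau': array([ 3.30284092e-03, -7.65588784e+01,  1.49929874e+00, -2.52560019e+01,
       -5.22862736e-02,  1.49123435e-02,  1.48589629e-04]), 'position': array([0.21200503, 0.69315225, 0.40404865]), 'eef_rot': array([-3.14038796e+00,  1.44412593e-04,  2.84480856e+00]), 'force': array([-0.78656641,  0.58684097,  0.57032596]), 'torque': array([-0.00953343,  0.02885871,  0.00491335]), 'gripper_width': 0.9990825931551529}
```

View pics/scene0.png

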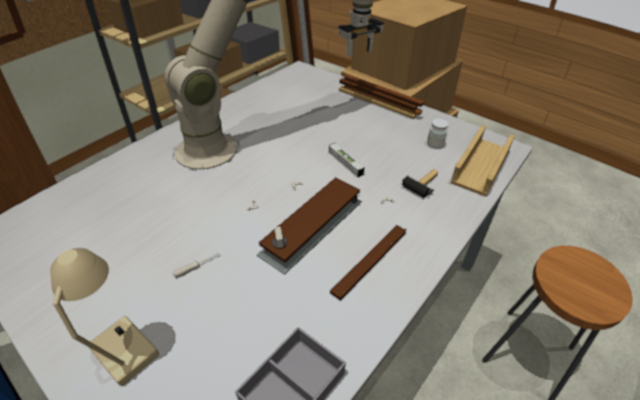

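View pics/top0.png

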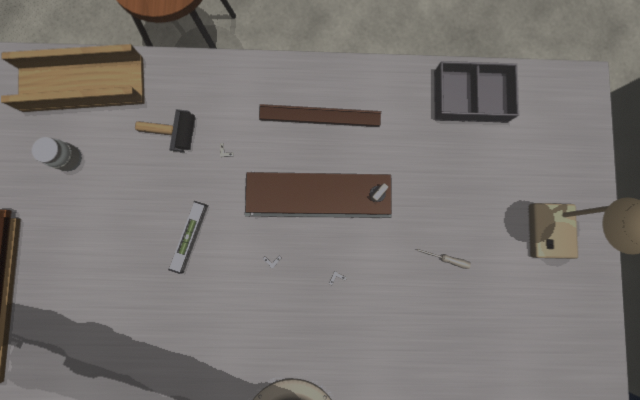

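View pics/wrist0.png

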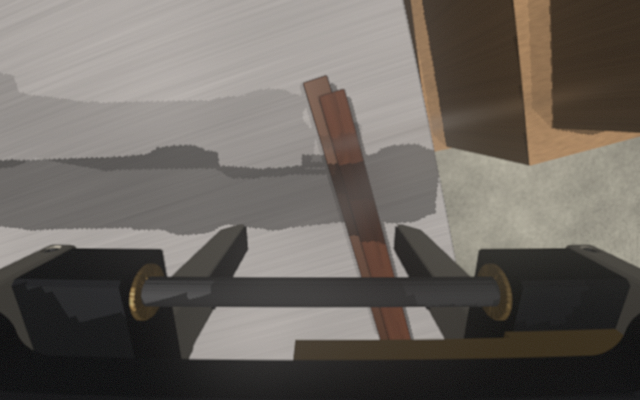

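Run:
```python
from h import *
crop('top0',235,160,400,225,4.8,'c1'); crop('top0',160,190,220,280,6,'c2')
crop('scene0',250,170,370,270,6,'c3')
```

```text
(no output)
```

View pics/c1.png

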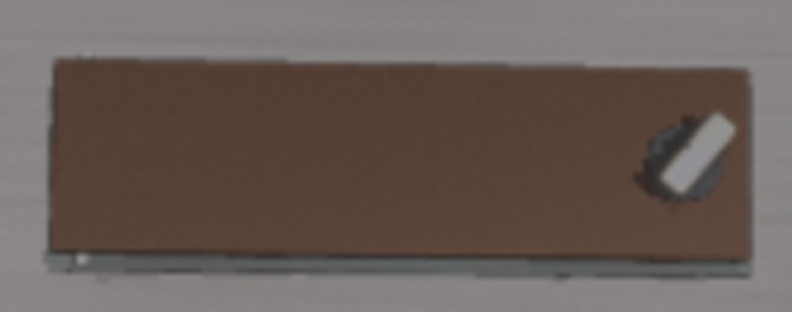

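View pics/c2.png

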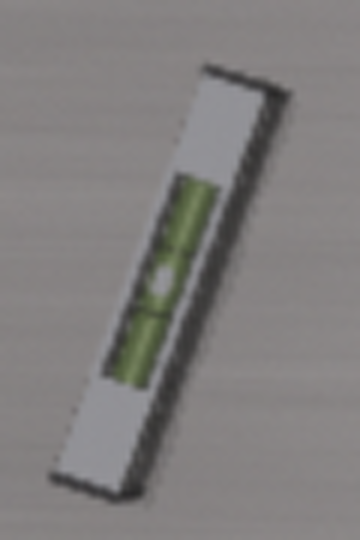

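View pics/c3.png

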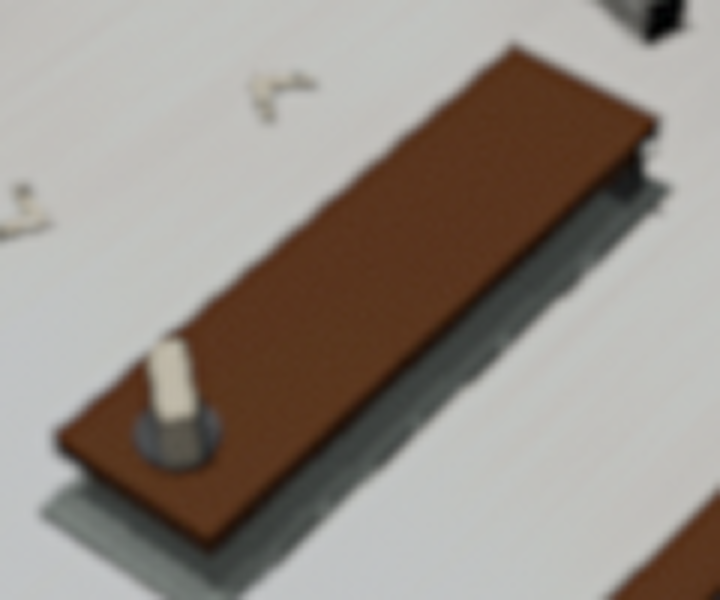

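```bash
python3 - <<'E'
from h import *
c=load('top0')
B=[at(c,235+u/4.8,160+v/4.8,z) for (u,v),z in zip([(55,60),(748,69),(750,260),(50,250)],[.064,.056,.056,.064])]
for b in B: print(b.round(4))
print('len',np.linalg.norm(B[0]-B[1]),np.linalg.norm(B[2]-B[3]),'w',np.linalg.norm(B[1]-B[2]))
ctr=sum(B)/4; ax=(B[0]+B[3]-B[1]-B[2]); ax/=np.linalg.norm(ax); print('ctr',ctr,'yaw',np.degrees(np.arctan2(-ax[0],ax[1])), 'shelf_mid',ctr+ax*.06)
print('foot exp',ctr-ax*.145)
# wing
W=[at(c,235+u/4.8,160+v/4.8,.098) for u,v in [(716,111),(737,129),(681,196),(660,178)]]
for b in W: print(b.round(4))
w=W[0]+W[1]-W[2]-W[3]; print('wing ctr',sum(W)/4,'dir deg from x',np.degrees(np.arctan2(w[1],w[0])))
L=[at(c,160+u/6,190+v/6,.036) for u,v in [(203,67),(272,86),(122,500),(52,478)]]
for b in L: print(b.round(4))
l=L[0]+L[1]-L[2]-L[3]; print('level',sum(L)/4,np.linalg.norm(l)/2,'dir from x',np.degrees(np.arctan2(l[1],l[0])))
s=load('scene0')
for z,u,v in [(.063,515,45),(.063,655,125),(.056,210,548),(.056,62,437)]: print('scene',at(s,250+u/6,170+v/6,z).round(4))
print('wing scene',at(s,250+172/6,170+380/6,.098))
print(manip.tips_ahead)
for n,p in [('key0',(225,153)),('key1',(271,261)),('key2',(337,277)),('awl',(440,258)),('roller',(165,130)),('bar',(320,116))]: print(n,at(c,*p,0).round(3))
E
python3 - <<'E'
import sys; sys.path.insert(0,'.')
import os; os.chdir('.')
from h import *
crop('scene0',320,130,380,185,10,'c4')
E
```

```text
[0.6231 0.1269 0.064 ]
[ 0.6299 -0.2316  0.056 ]
[ 0.5302 -0.233   0.056 ]
[0.5254 0.125  0.064 ]
len 0.3586324530911174 0.35819302269443193 w 0.09975313715027813
ctr [ 0.57717085 -0.05318701  0.06      ] yaw 0.9270014925127179 shelf_mid [0.57620038 0.0067902  0.06133924]
foot exp [ 0.57951616 -0.19813191  0.05676349]
[ 0.6007 -0.2075  0.098 ]
[ 0.592  -0.2181  0.098 ]
[ 0.5577 -0.1904  0.098 ]
[ 0.5664 -0.1799  0.098 ]
wing ctr [ 0.57919903 -0.19895291  0.098     ] dir deg from x -38.888920925545335
[0.5516 0.2594 0.036 ]
[0.5444 0.2303 0.036 ]
[0.3729 0.2817 0.036 ]
[0.3811 0.3107 0.036 ]
level [0.46252372 0.27052726 0.036     ] 0.17851021540123055 dir from x -16.73283265804161
scene [0.5324 0.1231 0.063 ]
scene [0.6294 0.1174 0.063 ]
scene [ 0.637  -0.2352  0.056 ]
scene [ 0.5398 -0.2308  0.056 ]
wing scene [ 0.58316573 -0.19875783  0.098     ]
0.1861
key0 [0.685 0.196 0.   ]
key1 [0.407 0.064 0.   ]
key2 [ 0.37  -0.105  0.   ]
awl [ 0.424 -0.371  0.   ]
roller [0.742 0.357 0.   ]
bar [ 0.793 -0.052  0.   ]
```

View pics/c4.png

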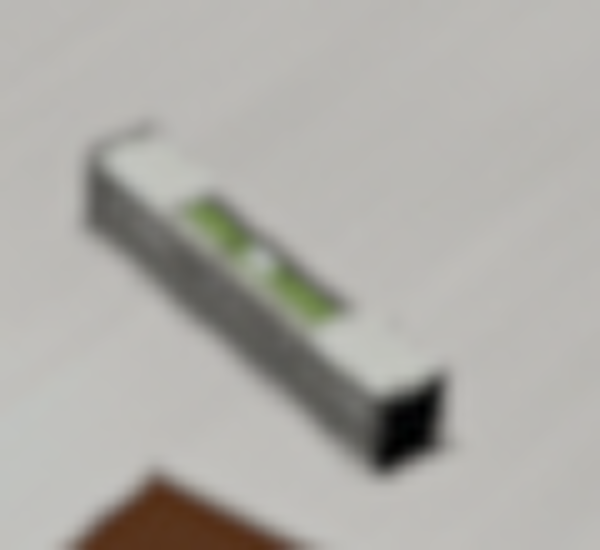

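jog_arm:
  increments:
    - [[1.8,-3.0,-0.3],[0,0,0],1]
    - [[1.8,-3.0,-0.3],[0,0,0],1]
    - [[1.8,-3.0,-0.3],[0,0,0],1]
    - [[1.8,-3.0,-0.3],[0,0,0],1]
    - [[1.8,-3.0,-0.3],[0,0,0],1]
    - [[1.8,-3.0,-0.3],[0,0,0],1]
    - [[1.8,-3.0,-0.3],[0,0,0],1]
    - [[1.8,-3.0,-0.3],[0,0,0],1]
    - [[1.8,-3.0,-0.3],[0,0,0],1]
    - [[1.8,-3.0,-0.3],[0,0,0],1]
    - [[1.8,-3.0,-0.3],[0,0,0],1]
    - [[1.8,-3.0,-0.3],[0,0,0],1]
    - [[1.8,-3.0,-0.3],[0,0,0],1]
    - [[1.6,-3.3,-0.1],[0,0,0],1]
    - [[0,0,0],[0,0,0],1]
    - [[0,0,0],[0,0,0],1]
  newtons: 20

```text
t: 1.75
position: [0.4623, 0.2697, 0.3647]
eef_rot: [-3.142, -0.0, 2.843]
force: [-0.3, 1.3, 0.3]
gripper_width: 0.997
```

Run:
```python
from h import *
c=snap('wrist','w1'); o=manip.observe(); print(o['t'],o['position'],o['eef_rot'],o['qpos'],o['force']); print(c['xyz'],c['attitude'])
```

```text
1.8 [0.46187784 0.27071264 0.36469493] [ 3.14125664e+00 -2.98775386e-04  2.84469774e+00] [-0.62577003  0.42709201 -0.01409635  2.07307711  0.00902392  0.64138735
  0.62807095] [-0.77437497  0.06140402  0.30361249]
[0.39181668 0.29096206 0.34490133] [-2.65563807e-01  9.41241168e-05  1.27159734e+00]
```

View pics/w1.png

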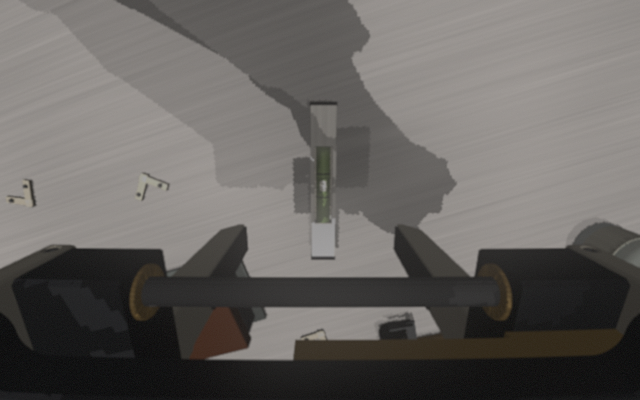

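Run:
```python
from h import *
crop('w1',290,90,360,270,4,'c5')
```

```text
(no output)
```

View pics/c5.png

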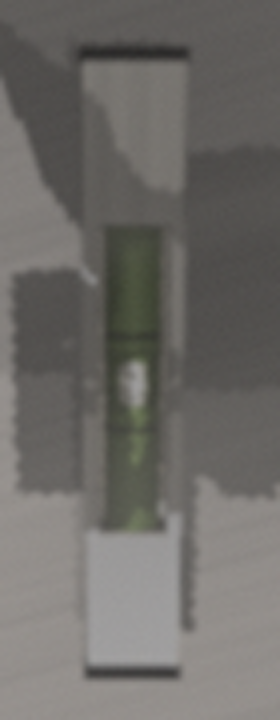

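Run:
```python
from h import *
c=load('w1')
L=[at(c,290+u/4,90+v/4,.036) for u,v in [(80,47),(190,47),(180,677),(86,677)]]
l=L[0]+L[1]-L[2]-L[3]; print('level',sum(L)/4,np.linalg.norm(l)/2,np.linalg.norm(L[0]-L[1]),'dir from x',np.degrees(np.arctan2(l[1],l[0])))
for p in [(133,338),(133,430),(133,384)]: print(at(c,290+p[0]/4,90+p[1]/4,.036))
```

```text
level [0.462742   0.27274636 0.036     ] 0.18040209987504705 0.028559208308536876 dir from x 162.84528953155433
[0.44985516 0.27640407 0.036     ]
[0.47511866 0.26868534 0.036     ]
[0.46235036 0.27258626 0.036     ]
```

jog_arm:
  increments:
    - [[0.1,0.2,-2],[0,0,0],1]
    - [[0,0,-3],[0,0,0],1]
    - [[0,0,-3],[0,0,0],1]
    - [[0,0,-3],[0,0,0],1]
    - [[0,0,-3],[0,0,0],1]
    - [[0,0,-2],[0,0,0],1]
    - [[0,0,-1.3],[0,0,0],1]
    - [[0,0,0],[0,0,0],1]
    - [[0,0,0],[0,0,0],0.2]
    - [[0,0,0],[0,0,0],0.2]
    - [[0,0,0],[0,0,0],0.2]
    - [[0,0,0],[0,0,0],0.2]
    - [[0,0,0],[0,0,0],0.2]
    - [[0,0,0],[0,0,0],0.2]
    - [[0,0,0],[0,0,0],0.2]
    - [[0,0,0],[0,0,0],0.2]
  newtons: 30

```text
t: 3.4
position: [0.4631, 0.2723, 0.1917]
eef_rot: [3.142, 0.0, 2.845]
force: [0.0, 0.1, 0.6]
gripper_width: 0.361
```

jog_arm:
  increments:
    - [[0,0,0],[0,0,0],0.2]
    - [[0,0,0],[0,0,0],0.2]
    - [[0,0,0],[0,0,0],0.2]
    - [[0,0,0],[0,0,0],0.2]
    - [[0,0,1],[0,0,0],0.2]
    - [[0,0,2],[0,0,0],0.2]
    - [[0,0,3],[0,0,0],0.2]
    - [[0,0,3],[0,0,0],0.2]
    - [[0,0,3],[0,0,0],0.2]
    - [[0,0,3],[0,0,0],0.2]
    - [[0,0,0],[0,0,0],0.2]
  newtons: 30

```text
t: 4.5
position: [0.4635, 0.2724, 0.3457]
eef_rot: [3.137, 0.004, 2.844]
force: [0.4, 0.5, -2.5]
gripper_width: 0.295
```

Run:
```python
from h import *
c=snap('wrist','w2'); o=manip.observe(); print(o['t'],o['position'],o['eef_rot'],o['qpos'],o['force'],o['gripper_width'])
```

```text
4.55 [0.46308828 0.27224026 0.34374106] [3.13864762e+00 2.31221832e-03 2.84470498e+00] [-0.62660871  0.45863398 -0.01463658  2.08916262  0.01185601  0.59012856
  0.6243527 ] [ 0.5456642  -0.50114647 -2.70143751] 0.30145799561893766
```

View pics/w2.png

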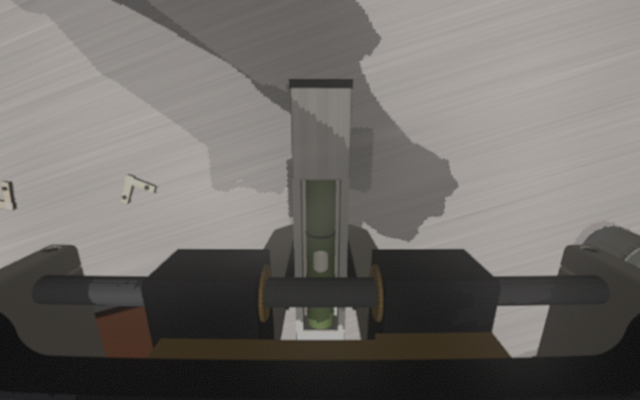

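jog_arm:
  increments:
    - [[1.14,-2.65,0],[0,0,-7.2],0.2]
    - [[1.14,-2.65,0],[0,0,-7.2],0.2]
    - [[1.14,-2.65,0],[0,0,-7.2],0.2]
    - [[1.14,-2.65,0],[0,0,-7.2],0.2]
    - [[1.14,-2.65,0],[0,0,-7.2],0.2]
    - [[1.14,-2.65,0],[0,0,-7.2],0.2]
    - [[1.14,-2.65,0],[0,0,-7.2],0.2]
    - [[1.14,-2.65,0],[0,0,-7.2],0.2]
    - [[1.14,-2.65,0],[0,0,-7.2],0.2]
    - [[1.14,-2.65,0],[0,0,-7.2],0.2]
    - [[0,0,0],[0,0,0],0.2]
    - [[0,0,0],[0,0,0],0.2]

```text
t: 5.75
position: [0.5766, 0.0069, 0.3404]
eef_rot: [-3.139, 0.001, 1.588]
force: [-1.0, 1.1, -2.1]
gripper_width: 0.296
```

Run:
```python
from h import *
c=snap('wrist','w3'); o=manip.observe(); print(o['t'],o['position'],o['eef_rot'],o['qpos'],o['force'],o['gripper_width'])
```

```text
5.8 [0.57646993 0.00782225 0.34060128] [-3.13926516e+00  9.03811400e-05  1.58974226e+00] [-0.33776887  0.52312583  0.3283683   2.01872131 -0.27187422  0.64340106
  0.18799375] [-0.33593874 -0.1563279  -2.42742199] 0.29716452548784345
```

View pics/w3.png

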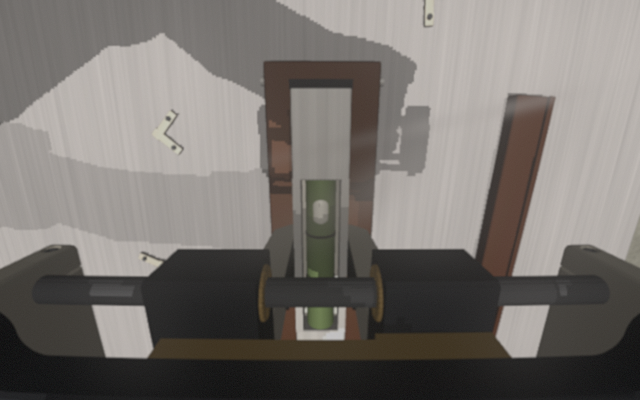

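Run:
```python
from h import *
crop('w3',245,45,405,245,3,'c6')
```

```text
(no output)
```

View pics/c6.png

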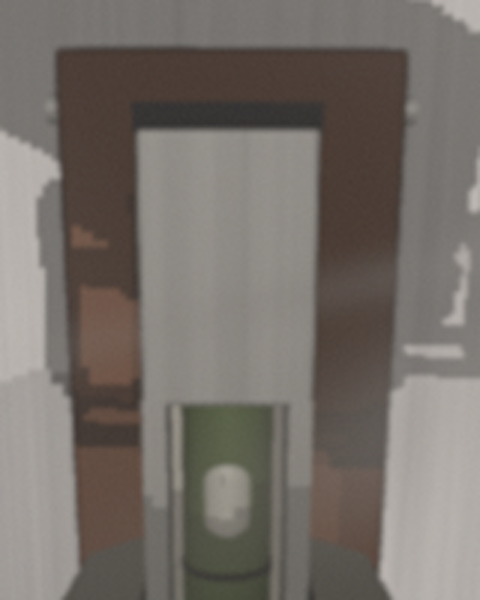

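Run:
```python
from h import *
c=load('w3')
g=lambda u,v,z:at(c,245+u/3,45+v/3,z)
for z in (.063,.066):
  A,B=g(57,50,z),g(407,50,z); C,D=g(77,440,z-.002),g(386,440,z-.002)
  print(A,B,np.linalg.norm(A-B)); print(C,D,np.linalg.norm(C-D))
  m=(A+B)/2;n=(C+D)/2; d=(m-n)[:2]; print('end',m,'dir',np.degrees(np.arctan2(d[1],d[0])))
  for E,F in ((A,C),(B,D)): print(np.degrees(np.arctan2((E-F)[1],(E-F)[0])))
# held level ends
print('lev', g(134,103,.3406-.1557), g(322,103,.3406-.1557))
# pivots
print(g(52,105,.05),g(410,105,.05))
```

```text
[0.52553064 0.12506901 0.063     ] [0.62347054 0.12669028 0.063     ] 0.0979533176594986
[0.52775528 0.01176446 0.061     ] [0.62518318 0.01349921 0.061     ] 0.09744334453372382
end [0.57450059 0.12587964 0.063     ] dir 90.99589780616103
91.1248082073899
90.8668480754034
[0.52610067 0.12454052 0.066     ] [0.62289991 0.12614291 0.066     ] 0.09681250477470828
[0.52829521 0.01254948 0.064     ] [0.62459716 0.01426418 0.064     ] 0.09631721469287796
end [0.57450029 0.12534171 0.066     ] dir 90.99593585418319
91.1226030704953
90.86913173563093
lev [0.56000006 0.09637752 0.1849    ] [0.58807515 0.09684357 0.1849    ]
[0.52110424 0.1120873  0.05      ] [0.62786479 0.11386878 0.05      ]
```

jog_arm:
  increments:
    - [[0,0,-2],[0,0,0],0.2]
    - [[0,0,-2],[0,0,0],0.2]
    - [[0,0,-1],[0,0,0],0.2]
    - [[0,0,0],[0,0,0],0.2]
    - [[0,0,0],[0,0,0],0.2]
    - [[0,0,0],[0,0,0],0.2]
    - [[0,0,0],[0,0,0],0.2]
    - [[0,0,0],[0,0,0],0.2]
    - [[0,0,0],[0,0,0],0.2]
    - [[0,0,0],[0,0,0],0.2]
    - [[0,0,0],[0,0,0],0.2]
    - [[0,0,0],[0,0,0],0.2]
    - [[0,0,0],[0,0,0],0.2]
    - [[0,0,0],[0,0,0],0.2]

```text
t: 7.2
position: [0.577, 0.0073, 0.2917]
eef_rot: [-3.142, 0.0, 1.588]
force: [0.5, 0.5, -2.4]
gripper_width: 0.297
```

Run:
```python
from h import *
c=snap('wrist','w4'); s=snap('scene','s4'); o=manip.observe(); print(o['t'],o['position'],o['eef_rot'],o['qpos'],o['force'],o['gripper_width'])
crop('w4',240,170,400,345,4,'c7')
crop('s4',250,130,400,270,5,'c8')
```

```text
7.3 [0.57703531 0.00728165 0.29169571] [-3.14152496e+00  3.49083714e-05  1.58809245e+00] [-0.30422464  0.59191596  0.28532779  2.051652   -0.31118232  0.53846331
  0.22127344] [-0.41104491  0.10903753 -2.13263361] 0.2972130807197205
```

View pics/c7.png

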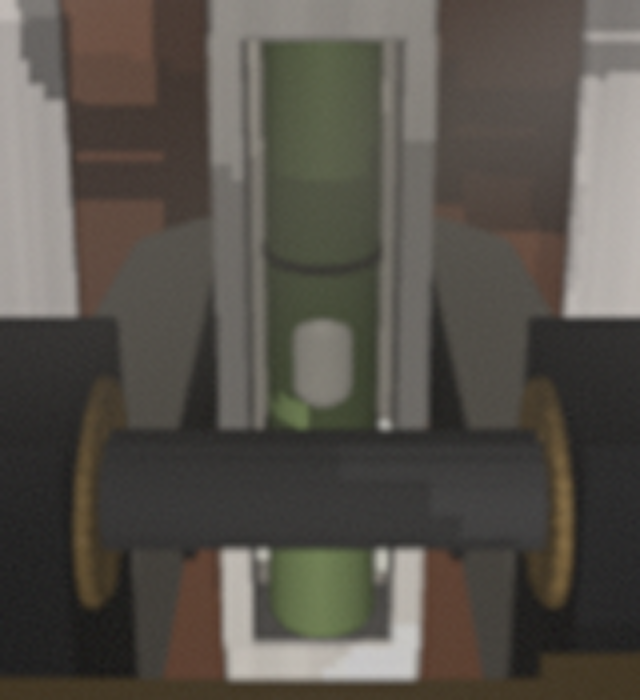

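View pics/c8.png

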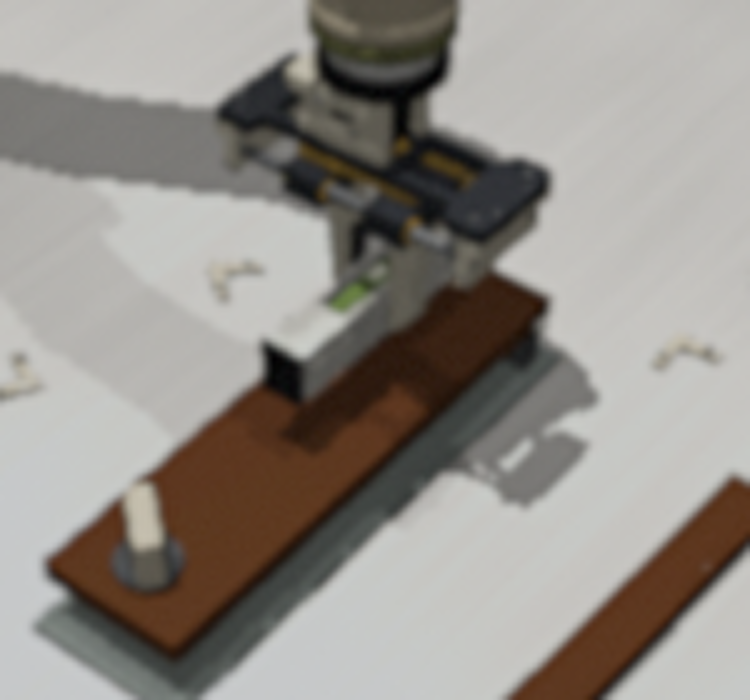

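jog_arm:
  increments:
    - [[0,-0.1,-1],[0.4,0,0],0.2]
    - [[0,-0.2,-1],[0.4,0,0],0.2]
    - [[0,-0.1,-0.8],[0.4,0,0],0.2]
    - [[0,0,0],[0,0,0],0.2]
    - [[0,0,-0.2],[0,0,0],0.2]
    - [[0,0,0],[0,0,0],0.2]
    - [[0,0,0],[0,0,0],0.2]

```text
t: 8.0
position: [0.5771, 0.0034, 0.2619]
eef_rot: [3.141, -0.021, 1.588]
force: [-0.2, -0.0, -1.7]
gripper_width: 0.299
```

jog_arm:
  increments:
    - [[0,0,-0.2],[0,0,0],0.2]
    - [[0,0,-0.2],[0,0,0],0.2]
    - [[0,0,0],[0,0,0],0.2]
    - [[0,0,0],[0,0,0],0.2]

```text
t: 8.4
position: [0.577, 0.0033, 0.2577]
eef_rot: [3.141, -0.021, 1.588]
force: [0.8, -0.2, -2.8]
gripper_width: 0.301
```

jog_arm:
  increments:
    - [[0,0,-0.15],[0,0,0],0.2]
    - [[0,0,0],[0,0,0],0.2]
    - [[0,0,0],[0,0,0],0.2]

```text
t: 8.7
position: [0.577, 0.0033, 0.2562]
eef_rot: [3.141, -0.021, 1.588]
force: [-0.6, 0.3, -2.0]
gripper_width: 0.303
```

jog_arm:
  increments:
    - [[0,0,-0.1],[0,0,0],0.2]
    - [[0,0,0],[0,0,0],0.2]
    - [[0,0,0],[0,0,0],0.2]

```text
t: 9.0
position: [0.577, 0.0033, 0.2552]
eef_rot: [3.141, -0.021, 1.588]
force: [-0.2, 0.0, -2.9]
gripper_width: 0.302
```

jog_arm:
  increments:
    - [[0,0,-0.1],[0,0,0],0.2]
    - [[0,0,0],[0,0,0],0.2]

```text
t: 9.2
position: [0.577, 0.0033, 0.2541]
eef_rot: [3.141, -0.021, 1.588]
force: [0.3, -0.4, -2.7]
gripper_width: 0.298
```

jog_arm:
  increments:
    - [[0,0,-0.1],[0,0,0],0.2]
    - [[0,0,0],[0,0,0],0.2]

```text
t: 9.4
position: [0.577, 0.0033, 0.2531]
eef_rot: [3.141, -0.021, 1.588]
force: [-0.2, -0.2, -2.6]
gripper_width: 0.297
```

jog_arm:
  increments:
    - [[0,0,-0.1],[0,0,0],0.2]
    - [[0,0,0],[0,0,0],0.2]

```text
t: 9.6
position: [0.577, 0.0033, 0.2526]
eef_rot: [3.141, -0.021, 1.588]
force: [-1.6, 0.7, 3.7]
gripper_width: 0.3
```

jog_arm:
  increments:
    - [[0,0,0.05],[0,0,0],0.4]
    - [[0,0,0],[0,0,0],0.5]
    - [[0,0,0],[0,0,0],0.7]
    - [[0,0,0],[0,0,0],0.8]
    - [[0,0,0],[0,0,0],0.8]
    - [[0,0,0],[0,0,0],0.8]
    - [[0,0,1],[0,0,0],0.8]
    - [[0,0,2],[0,0,0],0.8]
    - [[0,0,3],[-0.6,0,0],0.8]
    - [[0,0,3],[-0.6,0,0],0.8]
    - [[0,0,3],[0,0,0],0.8]
    - [[0,0,0],[0,0,0],0.8]

```text
t: 10.8
position: [0.5778, 0.003, 0.377]
eef_rot: [3.135, -0.001, 1.588]
force: [0.3, -0.3, -0.3]
gripper_width: 0.8
```

Run:
```python
from h import *
c=snap('wrist','w5'); s=snap('top','t5'); o=manip.observe(); print(o['t'],o['position'],o['eef_rot'],o['qpos'],o['force'],o['gripper_width'])
crop('t5',235,155,400,230,4.8,'c9')
```

```text
10.9 [0.57689871 0.00340142 0.37373855] [ 3.13979710e+00 -4.43952229e-04  1.58842727e+00] [-0.35109731  0.47932971  0.3547922   1.99163928 -0.24896346  0.71006245
  0.17428913] [-1.09418679  0.40708538  0.61534386] 0.8024392473120024
```

View pics/w5.png

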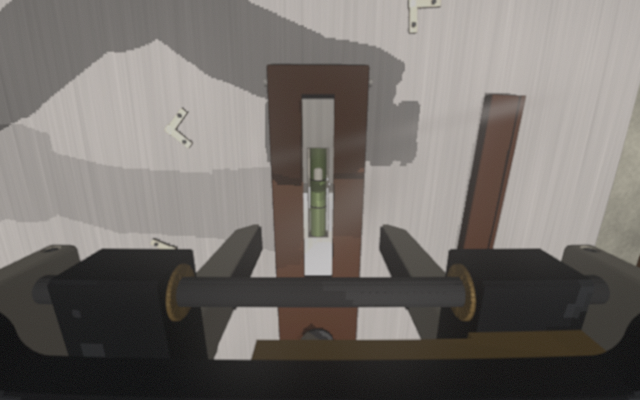

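View pics/c9.png

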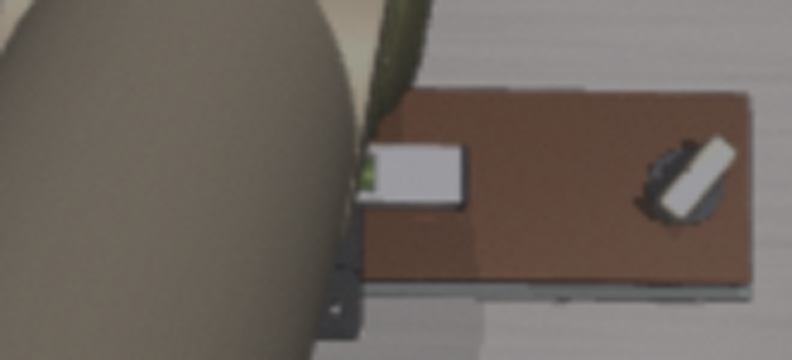

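Run:
```python
from h import *
crop('w5',255,55,385,285,3.4,'c10')
```

```text
(no output)
```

View pics/c10.png

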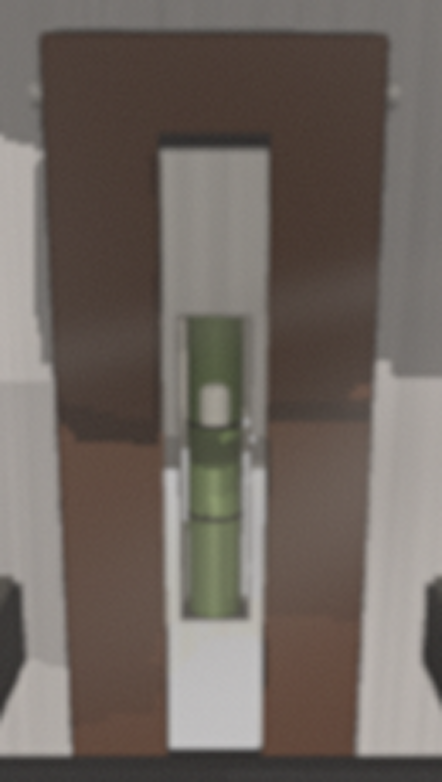

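```bash
cat > bub.py <<'E'
from h import *
def bub(c,vf,vn,vb,u,zt,tilt=0):
    # rows (full image) of far line, near line, bubble centre; on plane z=zt
    f,n,b=[at(c,u,v,zt)[1] for v in (vf,vn,vb)]
    return (b-(f+n)/2)*27/abs((f-n)*1000)*1000, (f-n)*1000
E
python3 - <<'E'
from bub import *
c=load('w5')
g=lambda u,v,z:at(c,255+u/3.4,55+v/3.4,z)
print('board end',g(43,35,.063),g(387,35,.063))
print('level far',g(158,135,.1),g(271,135,.1),'near',g(168,752,.096),g(261,752,.096))
print(bub(c,55+427/3.4,55+519/3.4,55+405/3.4,255+215/3.4,.096))
# wing pose
t=load('t5')
W=[at(t,235+u/4.8,155+v/4.8,.098) for u,v in [(716,136),(737,153),(681,221),(660,203)]]
w=W[0]+W[1]-W[2]-W[3]; print('wing ctr',sum(W)/4,'dir',np.degrees(np.arctan2(w[1],w[0])))
E
```

```text
board end [0.52602314 0.12476733 0.063     ] [0.62332258 0.12647366 0.063     ]
level far [0.56073045 0.09547487 0.1       ] [0.58930872 0.09596237 0.1       ] near [ 0.56343988 -0.08207841  0.096     ] [ 0.59180934 -0.08169299  0.096     ]
(np.float64(19.754892129730482), np.float64(26.694871698116977))
wing ctr [ 0.57882381 -0.19895582  0.098     ] dir -38.68549898568707
```

jog_arm:
  increments:
    - [[0.04,-2.5,0],[0,0,6.3],0.8]
    - [[0.04,-2.5,0],[0,0,6.3],0.8]
    - [[0.04,-2.5,0],[0,0,6.3],0.8]
    - [[0.04,-2.5,0],[0,0,6.3],0.8]
    - [[0.04,-2.5,-0.5],[0,0,6.3],0.8]
    - [[0.04,-2.5,-1],[0,0,6.3],0.8]
    - [[0.04,-2.5,-1],[0,0,6.3],0.8]
    - [[0.0,-2.7,-1],[0,0,6.2],0.8]
    - [[0,0,0],[0,0,0],0.8]
    - [[0,0,0],[0,0,0],0.8]
    - [[0,0,0],[0,0,0],0.8]

```text
t: 12.0
position: [0.5798, -0.1977, 0.3373]
eef_rot: [3.141, -0.001, 2.466]
force: [-0.6, -0.1, 0.1]
gripper_width: 0.797
```

Run:
```python
from h import *
c=snap('wrist','w6'); s=snap('top','t6'); o=manip.observe(); print(o['t'],o['position'],o['eef_rot'],o['qpos'],o['force'],o['gripper_width'])
crop('t6',235,160,325,225,7,'c11')
crop('w6',260,120,380,240,5,'c12')
```

```text
12.1 [ 0.58008531 -0.19738695  0.33775378] [ 3.14121460e+00 -2.64626793e-04  2.46716440e+00] [ 0.18395595  0.54522798  0.07599981  1.9291207  -0.06421499  0.66961383
  1.19571667] [-0.09525711 -0.57059376  0.42346826] 0.798764758500663
```

View pics/w6.png

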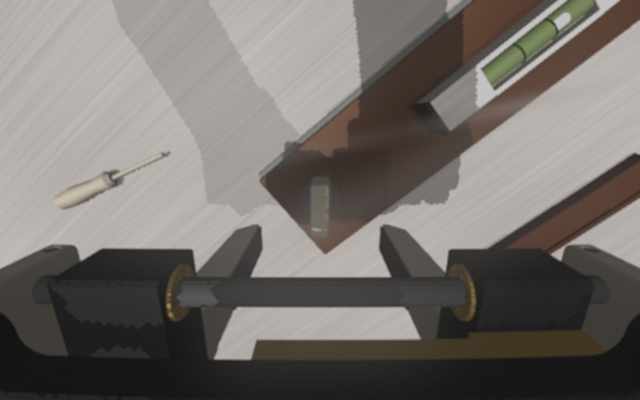

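View pics/c11.png

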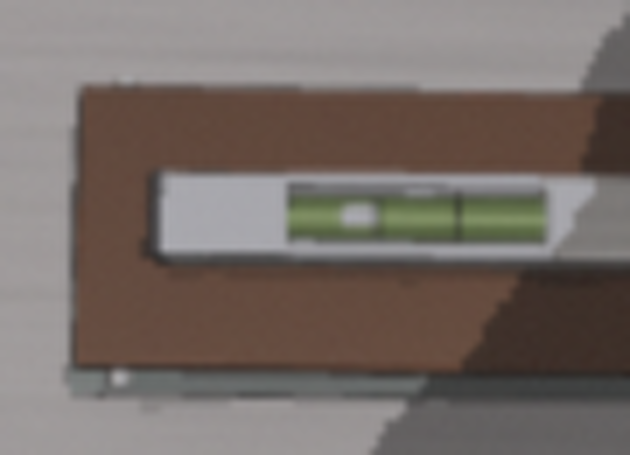

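View pics/c12.png

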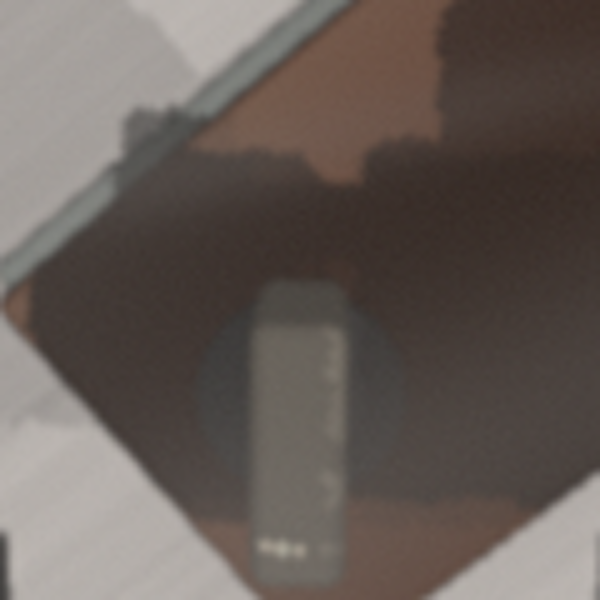

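Run:
```python
from h import *
c=load('w6'); g=lambda u,v,z:at(c,260+u/5,120+v/5,z)
W=[g(250,325,.0985),g(348,322,.0985),g(342,582,.0985),g(256,582,.0985)]
w=W[0]+W[1]-W[2]-W[3]; print(sum(W)/4,np.linalg.norm(w)/2,np.linalg.norm(W[0]-W[1]),np.degrees(np.arctan2(w[1],w[0])))
```

```text
[ 0.57833059 -0.19796757  0.0985    ] 0.044162467039718434 0.015531863781769083 141.23446905556855
```

jog_arm:
  increments:
    - [[-0.1,-0.1,-2],[0,0,0],0.8]
    - [[0,0,-2],[0,0,0],0.7]
    - [[0,0,-2],[0,0,0],0.7]
    - [[0,0,-1.5],[0,0,0],0.7]
    - [[0,0,-0.9],[0,0,0],0.7]
    - [[0,0,0],[0,0,0],0.6]
    - [[0,0,0],[0,0,0],0.1]
    - [[0,0,0],[0,0,0],0.1]
    - [[0,0,0],[0,0,0],0.1]
    - [[0,0,0],[0,0,0],0.1]
    - [[0,0,0],[0,0,0],0.1]
    - [[0,0,0],[0,0,0],0.1]
    - [[0,0,0],[0,0,0],0.1]
    - [[0,0,0],[0,0,0],0.1]
  newtons: 30

```text
t: 13.5
position: [0.5796, -0.1988, 0.254]
eef_rot: [3.14, 0.001, 2.467]
force: [3.3, 4.5, 1.3]
gripper_width: 0.172
```

jog_arm:
  increments:
    - [[0.03,0.05,0],[0,0,0],0.1]
    - [[0,0,0.06],[0,0,-5],0.1]
    - [[0,0,0.06],[0,0,-5],0.1]
    - [[0,0,0.06],[0,0,-5],0.1]
    - [[0,0,0.06],[0,0,-5],0.1]
    - [[0,0,0],[0,0,0],0.1]

```text
t: 14.1
position: [0.5796, -0.1986, 0.2563]
eef_rot: [3.141, 0.0, 2.117]
force: [2.5, 5.7, 2.3]
gripper_width: 0.17
```

jog_arm:
  increments:
    - [[0,0,0.06],[0,0,-5],0.1]
    - [[0,0,0.06],[0,0,-5],0.1]
    - [[0,0,0.06],[0,0,-5],0.1]
    - [[0,0,0.06],[0,0,-5],0.1]
    - [[0,0,0.06],[0,0,-5],0.1]
    - [[0,0,0.06],[0,0,-5],0.1]
    - [[0,0,0],[0,0,0],0.1]
    - [[0,0,0],[0,0,0],0.1]
    - [[0,0,0],[0,0,0],0.1]
    - [[0,0,0],[0,0,0],0.1]
    - [[0,0,0],[0,0,0],0.1]
    - [[0,0,0],[0,0,0],0.1]
    - [[0,0,0],[0,0,0],0.1]
    - [[0,0,0],[0,0,0],0.1]
    - [[0,0,0],[0,0,0],0.1]
    - [[0,0,0],[0,0,0],0.1]
    - [[0,0,0],[0,0,0],0.1]

```text
t: 15.8
position: [0.5795, -0.1985, 0.2599]
eef_rot: [3.141, -0.001, 1.597]
force: [2.5, 6.4, 2.2]
gripper_width: 0.173
```

Run:
```python
from h import *
c=snap('wrist','w7'); s=snap('top','t7'); o=manip.observe(); print(o['t'],o['position'],o['eef_rot'],o['qpos'],o['force'],o['torque'],o['gripper_width'])
crop('t7',235,160,325,225,7,'c13')
```

```text
15.9 [ 0.57951107 -0.19846361  0.25987296] [ 3.14127891e+00 -9.58143187e-04  1.59686330e+00] [ 0.04276426  0.67285807  0.29679401  1.98858504 -0.36972189  0.5318581
  0.62594857] [2.42517532 5.84457542 2.57160342] [ 0.869883   -0.53189688 -0.08814729] 0.16740143775501212
```

View pics/w7.png

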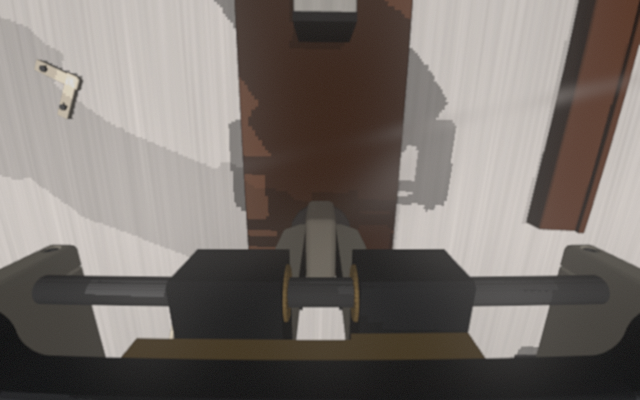

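View pics/c13.png

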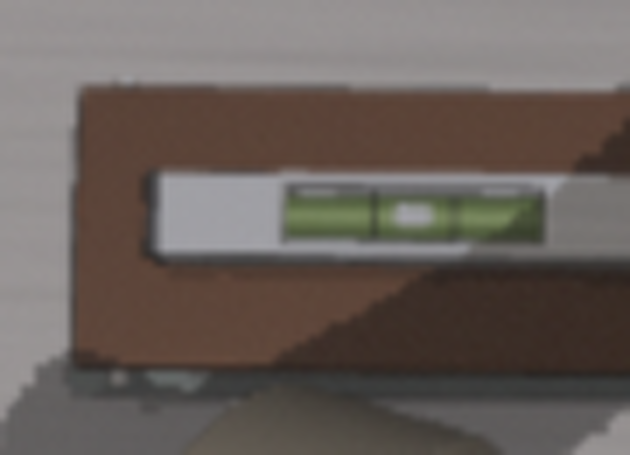

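jog_arm:
  increments:
    - [[0,0,0],[0,0,0],0.3]
    - [[0,0,0],[0,0,0],0.5]
    - [[0,0,0],[0,0,0],0.6]
    - [[0,0,0],[0,0,0],0.6]
    - [[0,0,0],[0,0,0],0.6]
    - [[0,0,1],[0,0,0],0.6]
    - [[0,0,2],[0,0,0],0.6]
    - [[0,0,3],[0,0,0],0.6]
    - [[0,1.5,1],[0,0,0],0.4]
    - [[0,2,0],[0,0,0],0.2]
    - [[0,3,0],[0,0,0],0]
    - [[-0.1,3,0],[0,0,0],0]
    - [[-0.1,3,0],[0,0,0],0]
    - [[0,1.3,0],[0,0,0],0]
    - [[0,0,0],[0,0,0],0]
    - [[0,0,0],[0,0,0],0]
    - [[0,0,0],[0,0,0],0]
    - [[0,0,0],[0,0,0],0]

```text
t: 17.7
position: [0.5771, -0.0628, 0.3298]
eef_rot: [3.141, 0.001, 1.591]
force: [0.6, -0.4, -0.8]
gripper_width: 0.006
```

Run:
```python
from h import *
c=snap('wrist','w8'); o=manip.observe(); print(o['t'],o['position'],o['eef_rot'],o['force'],o['gripper_width'])
crop('w8',240,0,400,200,4,'c14')
```

```text
17.75 [ 0.57706414 -0.06251832  0.3297589 ] [3.14155970e+00 4.79370031e-04 1.59155233e+00] [-0.17805425 -0.44306539  0.34054779] 0.008447514778186747
```

View pics/w8.png

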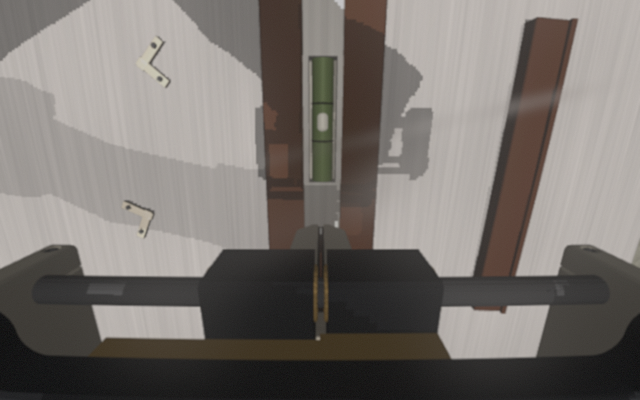

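View pics/c14.png

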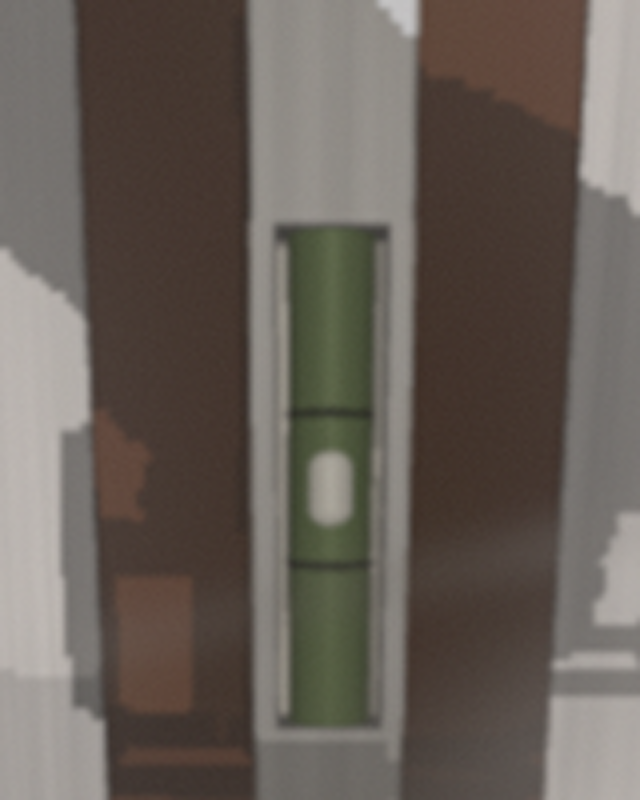

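jog_arm:
  increments:
    - [[0,0.3,-1],[0,0,0],0]
    - [[0,0,-1.5],[0,0,0],0]
    - [[0,0,-1.2],[0,0,0],0]
    - [[0,0,-0.3],[0,0,0],0]
    - [[0,0,0],[0,0,0],0]
    - [[0,0,0],[0,0,0],0]

```text
t: 18.35
position: [0.5773, -0.0584, 0.2899]
eef_rot: [3.141, 0.0, 1.593]
force: [0.2, 0.1, -0.4]
gripper_width: 0.006
```

jog_arm:
  increments:
    - [[0,0,-0.1],[0,0,0],0]
    - [[0,0,0],[0,0,0],0]
    - [[0,0,0],[0,0,0],0]

```text
t: 18.65
position: [0.5772, -0.0582, 0.289]
eef_rot: [3.141, -0.0, 1.593]
force: [-0.3, 0.4, -0.6]
gripper_width: 0.005
```

jog_arm:
  increments:
    - [[0,0,-0.1],[0,0,0],0]
    - [[0,0,0],[0,0,0],0]
    - [[0,0,0],[0,0,0],0]

```text
t: 18.95
position: [0.5771, -0.0582, 0.2877]
eef_rot: [-3.142, 0.0, 1.593]
force: [0.2, -0.1, 0.5]
gripper_width: 0.005
```

jog_arm:
  increments:
    - [[0,0,-0.1],[0,0,0],0]
    - [[0,0,0],[0,0,0],0]

```text
t: 19.15
position: [0.5771, -0.0582, 0.2866]
eef_rot: [-3.141, 0.0, 1.593]
force: [-0.1, -0.3, -0.4]
gripper_width: 0.004
```

jog_arm:
  increments:
    - [[0,0,-0.05],[0,0,0],0]
    - [[0,0,0],[0,0,0],0]

```text
t: 19.35
position: [0.5771, -0.0582, 0.2861]
eef_rot: [-3.141, 0.0, 1.593]
force: [0.3, 1.0, -0.1]
gripper_width: 0.002
```

jog_arm:
  increments:
    - [[0,0,-0.05],[0,0,0],0]
    - [[0,0,0],[0,0,0],0]

```text
t: 19.55
position: [0.5771, -0.0582, 0.2856]
eef_rot: [-3.141, 0.0, 1.593]
force: [0.1, -0.6, -0.9]
gripper_width: 0.007
```

jog_arm:
  increments:
    - [[0,0,-0.05],[0,0,0],0]
    - [[0,0,0],[0,0,0],0]

```text
t: 19.75
position: [0.5771, -0.0582, 0.2854]
eef_rot: [3.141, -0.0, 1.593]
force: [-0.3, -0.1, 3.3]
gripper_width: 0.004
```

jog_arm:
  increments:
    - [[0,0,-0.05],[0,0,0],0]
    - [[0,0,0],[0,0,0],0]
    - [[0,0,0],[0,0,0],0]

```text
t: 20.05
position: [0.5771, -0.0583, 0.2854]
eef_rot: [3.141, -0.0, 1.593]
force: [-2.5, 0.6, 9.2]
gripper_width: 0.003
```

jog_arm:
  increments:
    - [[0,0,-0.005],[0,0,0],0]
    - [[0,0,0],[0,0,0],0]
    - [[0,0,0],[0,0,0],0]
    - [[0,0,0],[0,0,0],0]
    - [[0,0,0],[0,0,0],0]
    - [[0,0,0],[0,0,0],0]
    - [[0,0,0],[0,0,0],0]
    - [[0,0,0],[0,0,0],0]
    - [[0,0,0],[0,0,0],0]
    - [[0,0,0],[0,0,0],0]
    - [[0,0,0],[0,0,0],0]
    - [[0,0,0],[0,0,0],0]
    - [[0,0,0],[0,0,0],0]
    - [[0,0,0],[0,0,0],0]
    - [[0,0,0],[0,0,0],0]
    - [[0,0,0],[0,0,0],0]
    - [[0,0,0],[0,0,0],0]
    - [[0,0,0],[0,0,0],0]

```text
t: 21.85
position: [0.5771, -0.0583, 0.2854]
eef_rot: [3.141, -0.0, 1.593]
force: [-3.1, 0.5, 10.6]
gripper_width: 0.003
```

Run:
```python
from h import *
c=snap('wrist','w9'); o=manip.observe(); print(o['t'],o['position'],o['force'],o['torque'])
for i in range(3): snap('top','t9'); o=manip.observe(); print(o['t'],o['force'])
snap('scene','s9')
crop('w9',250,0,390,200,3,'c15'); crop('s9',250,130,400,270,4,'c16')
```

```text
21.9 [ 0.57710531 -0.05829484  0.28540609] [-2.58367159  1.2801753  10.24935425] [ 0.04218773  0.70822908 -0.00174725]
21.95 [-2.71409942  0.48886809 10.27859878]
22.0 [-2.66310505e+00  2.43639395e-03  1.04211673e+01]
22.05 [-2.58581045  0.76963652  9.92722245]
```

View pics/c15.png

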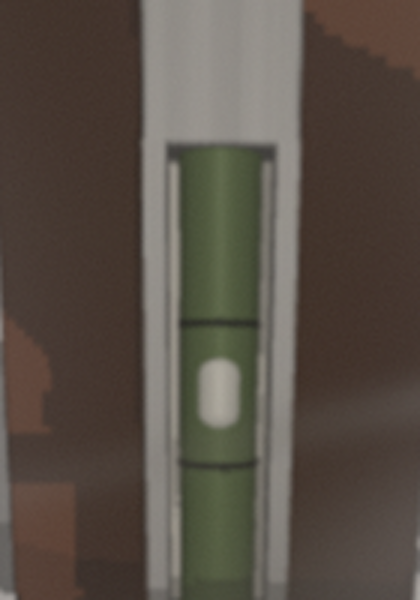

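View pics/c16.png

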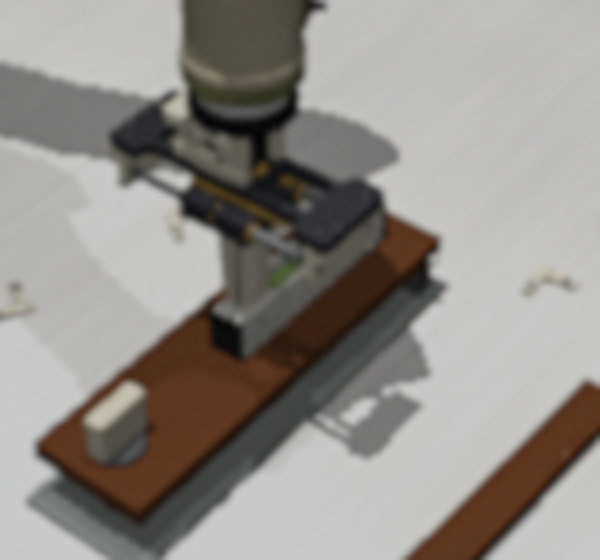

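View pics/t9.png

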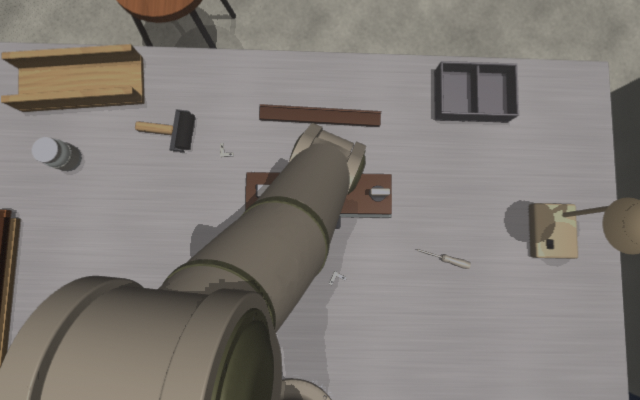

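jog_arm:
  increments:
    - [[-0.02,0,0],[0,0,0],0]
    - [[0,0,0],[0,0,0],0]
    - [[0,0,0],[0,0,0],0]
    - [[0,0,0],[0,0,0],0]

```text
t: 22.5
position: [0.577, -0.0583, 0.2854]
eef_rot: [3.141, -0.0, 1.593]
force: [-2.7, 0.4, 9.1]
gripper_width: 0.003
```

jog_arm:
  increments:
    - [[-0.02,0,-0.005],[0,0,0],0]
    - [[0,0,0],[0,0,0],0]
    - [[0,0,0],[0,0,0],0]
    - [[0,0,0],[0,0,0],0]
    - [[0,0,0],[0,0,0],0]
    - [[0,0,0],[0,0,0],0]
    - [[0,0,0],[0,0,0],0]
    - [[0,0,0],[0,0,0],0]
    - [[0,0,0],[0,0,0],0]
    - [[0,0,0],[0,0,0],0]

```text
t: 23.5
position: [0.5769, -0.0583, 0.2854]
eef_rot: [3.14, -0.0, 1.593]
force: [-1.9, -0.4, 9.9]
gripper_width: 0.005
```

Run:
```python
from h import *
F=[]
for i in range(8): c=snap('wrist','w10'); F.append(manip.observe()['force'])
print(np.mean(F,0),np.std(F,0))
crop('w10',250,0,390,200,3,'c17')
```

```text
[-1.65083634  0.36891564  9.65512414] [0.3931067  0.44923473 0.38257005]
```

View pics/c17.png

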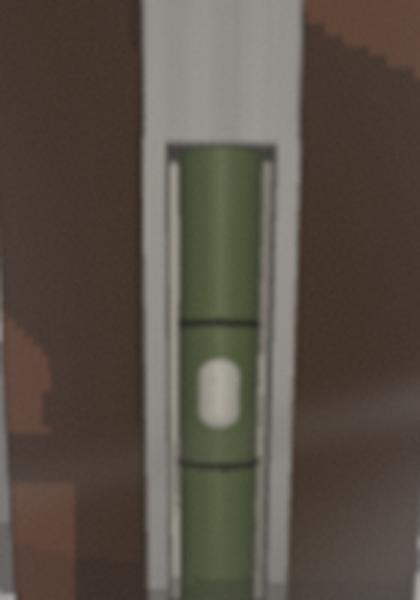

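The bubble is centred: it spans rows 358–428, and the lines are at 323 and 464. The press is 9.7 N and steady, so I'm handing in.

```bash
python3 -c "
from workcell import manip
print(manip.hand_in()); print(manip.observe()['force'])"
```

```text
the job is handed in; nothing more can be done
None
the job is handed in; nothing more can be done
```

I stood the level lengthwise on the middle of the bare part of the shelf and let go of it. I turned the levelling foot about 50° clockwise and let go of that. The job is handed in with the closed fingertips pressing on the plain metal about 65 mm out on the foot side.

- **Placement:** After release, the wrist camera put the level within about 1 mm of the shelf's middle point, in line with the board.
- **Bubble:** It is centred between the black lines to within half a millimetre as read in the pictures, both before and during pressing.
- **Press:** The force averaged 9.7 N downward and stayed steady. A small sideways force of about 1.7 N in x remained, which I had reduced from 2.6 N.
- **Bystanders:** I touched none of them. In the last overall picture the ones I could see were where they started, but the arm hid one corner key from the top camera.
- **Time:** About 24 s of the 64 s allowed.
- **Disagreement:** My rough readings from the scene camera put the board 7 mm further out in x than the top camera did. The wrist camera agreed with the top camera, so I worked from those two.

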